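# Tip the primed knobs out of the tilt-out bin for painting

## Task

Set the empty red tray on the table under the mouth of the green tipping bin, then pull that bin forward right to its stop so that all four white knobs tip out into the tray, and swing the empty bin fully back to its rest. Then bring the tray, with the four knobs in it, to the middle of the brown paper sheet ready for painting and let go of it. Leave the blue bin at rest and do not disturb the paint tin or the sanding block.

Things in the scene. Friction and masses are not known exactly. Their poses are not given: they have to be found in the camera images.
- bin_green (a joint): Green plastic tipping bin, hinged at the foot of its front, 0.4 kg. Value in rad: 0 = fully back on its rest, floor level; grows as its top swings to the cradle's front (-x) and down; 1.75 = forward stop, the sloping front then a chute 47 degrees down. Its weight keeps it at rest and, past about 0.9, drops it on to the stop. Under 3 N at the bar moves it. Holds the four knobs.
- bar_green (a point): Middle of the green bin's pull bar: round steel, 12 mm diameter, 102 clear between the bin's side walls, along the cradle's y. It turns with the bin on a radius of 127.5 mm; with the bin at rest it lies 25 mm behind (+x) and 125 above the hinge line, 272 above the table, 25 above the bin's rim. Axes turn with the bin (at rest as the cradle's).
- spill_green (a point): Point on the table where the tray's middle belongs to catch from the green bin: 115 mm in front (-x) of the hinge line, midway across the bin. A tray set there square to the cradle, handle away from it, clears the stand; the tipped spout edge hangs 60 mm in front of the hinge line, 85 above the table.
- cradle_green: Dark steel cradle of the green bin, fixed on the stand. Origin on the stand's foot, 12 mm above the table, under the middle of the hinge line, which lies 135 mm above it along y. -x is the front (the way the bin tips). Two side plates, 125 mm over all, their front edges 37 mm in front of the hinge line.
- mouth_green (a point): Middle of the green bin's spout edge (moves with the bin): at rest 47 mm in front of and 69 above the hinge line. Bin inside: 104 mm wide, floor 113 long, its top 10 above the hinge line, running back from it; sides and back rise 90 from the floor; the front slopes out at 53 degrees to this edge.
- bin_blue (a joint): Blue plastic tipping bin, hinged at the foot of its front, 0.4 kg. Value in rad: 0 = fully back on its rest, floor level; grows as its top swings to the cradle's front (-x) and down; 1.75 = forward stop, the sloping front then a chute 47 degrees down. Its weight keeps it at rest and, past about 0.9, drops it on to the stop. Under 3 N at the bar moves it. Holds three black rubber feet; stays at rest.
- bar_blue (a point): Middle of the blue bin's pull bar; this bin and its cradle have the same sizes as the green ones.
- stand: Stand carrying both cradles side by side, 135 mm apart, in either order. Origin on the table midway between them under the hinge line; axes as the cradles'. Foot x -35 to 170 mm, y +-160. Shelf x 35 to 165, y +-160, underside 357 above the table, 15 thick, pots on it to 460. It starts 10 mm behind the bars at rest and 79 above them, so reach in tilted, from the front. Rear posts x 155, y +-150.
- tray: Red plastic catch tray, loose, about 0.3 kg: open box 130 (x) x 160 (y) x 45 mm high, walls and floor 4 mm. Origin under the middle of its floor, z up. Its handle sticks out at -x.
- tray_handle (a point): Middle of the tray's bow handle: a level round bar 10 mm diameter, 80 mm clear along the tray's y, 107 mm from the tray's middle on its -x side (37 mm clear of the wall) and 40 mm above the table.
- sheet: Brown masking-paper sheet lying flat on the table, 300 (x) x 240 (y) mm, under 1 mm thick; the tray slides freely over it. Origin at its middle.
- tin: Blue paint tin, 86 mm diameter, 100 tall, 0.7 kg, a bystander. Origin under its middle.
- sander: Wooden sanding block with green pad, 70 x 110 x 36 mm, a bystander. Origin under its middle.
- knob1: White-primed wooden drawer knob, loose in the green bin: mushroom shape, 34 mm greatest diameter, 31 tall, about 30 g. Origin at the middle of its foot, z to the crown.
- knob2: White-primed wooden drawer knob, loose in the green bin: mushroom shape, 34 mm greatest diameter, 31 tall, about 30 g. Origin at the middle of its foot, z to the crown.
- knob3: White-primed wooden drawer knob, loose in the green bin: mushroom shape, 34 mm greatest diameter, 31 tall, about 30 g. Origin at the middle of its foot, z to the crown.
- knob4: White-primed wooden drawer knob, loose in the green bin: mushroom shape, 34 mm greatest diameter, 31 tall, about 30 g. Origin at the middle of its foot, z to the crown.
Not all that is in view belongs to the job. Several things look just like the tray: the one meant starts farthest to the robot's right. Leave any purple look-alike of the knob2 alone.

How it is judged:
On the way, in this order (a step that is already met when the one before it is completed fails the run):
1. the tray stands on the table under the mouth of the green bin, its middle within 70 mm of the spill point, while the bin is still at rest (horizontal distance between tray and spill_green below 0.07 m and height (world z) of tray below 0.01 m and value of joint bin_green below 0.2 rad), for 0.2 s.
2. the green bin is pulled forward to its stop (1.65 rad or more) and all four knobs have tipped into the tray (value of joint bin_green above 1.65 rad and x of knob1 in the frame of tray between -0.065 and 0.065 m and y of knob1 in the frame of tray between -0.08 and 0.08 m and z of knob1 in the frame of tray between 0 and 0.07 m and x of knob2 in the frame of tray between -0.065 and 0.065 m and y of knob2 in the frame of tray between -0.08 and 0.08 m and z of knob2 in the frame of tray between 0 and 0.07 m and x of knob3 in the frame of tray between -0.065 and 0.065 m and y of knob3 in the frame of tray between -0.08 and 0.08 m and z of knob3 in the frame of tray between 0 and 0.07 m and x of knob4 in the frame of tray between -0.065 and 0.065 m and y of knob4 in the frame of tray between -0.08 and 0.08 m and z of knob4 in the frame of tray between 0 and 0.07 m), for 0.2 s.
3. the green bin is swung back to its rest (0.08 rad or less) with the knobs in the tray (value of joint bin_green below 0.08 rad and x of knob1 in the frame of tray between -0.065 and 0.065 m and y of knob1 in the frame of tray between -0.08 and 0.08 m and z of knob1 in the frame of tray between 0 and 0.07 m and x of knob2 in the frame of tray between -0.065 and 0.065 m and y of knob2 in the frame of tray between -0.08 and 0.08 m and z of knob2 in the frame of tray between 0 and 0.07 m and x of knob3 in the frame of tray between -0.065 and 0.065 m and y of knob3 in the frame of tray between -0.08 and 0.08 m and z of knob3 in the frame of tray between 0 and 0.07 m and x of knob4 in the frame of tray between -0.065 and 0.065 m and y of knob4 in the frame of tray between -0.08 and 0.08 m and z of knob4 in the frame of tray between 0 and 0.07 m), for 0.2 s.
At the end, for the whole second after the job is handed in: The tray stands flat on the table with its middle within 50 mm of the middle of the sheet, released and at rest, all four knobs lying in it; both bins are fully back at rest (0.08 rad or less) (all of step 3 and horizontal distance between tray and sheet below 0.05 m and height (world z) of tray below 0.01 m and angle between tray's own z axis and vertical below 0.1 rad and linear speed of tray below 0.02 m/s and linear speed of each of knob1, knob2, knob3, knob4 below 0.05 m/s and value of joint bin_blue below 0.08 rad); the robot touches nothing.
It fails at once if the blue bin is swung out (more than 0.25 rad) (value of joint bin_blue above 0.25 rad).
It fails at once if the paint tin is moved (over 30 mm) (distance of tin from where it was at the start of the episode above 0.03 m).
It fails at once if the sanding block is moved (over 30 mm) (distance of sander from where it was at the start of the episode above 0.03 m).
It also fails if it takes over 72 s, if anything falls off the work surface, if the arm or the gripper's body presses on something with over 40 N, if the wrist force passes 120 N, or if a joint passes its speed limit or range.

## Robot

A 6-joint arm with a two-finger parallel gripper is mounted at the origin on the work surface. World frame = base frame: x ahead of the robot, y to its left, z up, the work surface at z = 0. Lengths are in m, angles in rad, forces in N, time in s.
With the tool pointing down it reaches from about 0.3 to 0.75 m from the base axis. Payload 8.5 kg.
Tool frame: the origin (TCP) lies at the very end of the fingers, on their centre line; the grasp point (between the pads) lies 19 mm behind it; z points along the fingers, y is the direction in which the jaws open and shut (so a half turn about z gives the same grasp; the last joint's range is limited). The gripper opens to 88 mm and grips with 3 to 60 N. Pads are 18 mm wide; open, the fingers measure 123 mm over their backs; the gripper's body (75 mm by 187 mm) begins 45 mm behind the grasp point.
Start: joints at [1.04, 0.381, 1.297, -0, 1.464, -0.215], TCP at [0.171, 0.523, 0.239] pointing down, gripper open.
Joint ranges: [-3.11, 3.11], [-0.89, 2.33], [0.22, 2.48], [-1.42, 4.56], [0.17, 2.85], [-2.88, 2.88]. Speed limits (rad/s): [2.39, 2.39, 3.14, 3.14, 3.14, 3.14].

## Interface

Orientations are given as [roll, pitch, yaw] about the fixed x, y, z axes, in that order (R = Rz(yaw) Ry(pitch) Rx(roll)).
In Python, from station import manip gives the robot as it stands. The module is installed in compiled form; this text tells all that it offers.
- The arm moves only by the shell command python3 -m jog 'ROWS' [FORCE]. ROWS is JSON, a list that holds one entry, the list of rows, each a list of 7 numbers: the shift along the tool's x, y, z in m, then the turn, a rotation vector about the tool's x, y, z in degrees, then the opening in per cent of the stroke, from 0 (shut) to 100 (fully open). A call has exactly 8 rows; each row is the pose to reach, as a shift and turn from the pose commanded when the call began, along the tool's axes at that moment; what a row does not reach only later rows make up. A row lasts 1/12 s, in which the tool goes at most 41.7 mm and 7.16 degrees, less where a joint would pass 70% of its speed; a pose out of reach is approached as far as the arm can. A call with a gripper value outside its range is refused whole. The fingers move at their own pace and stop on an object; FORCE is the grip in N (left out, the last holds). Time passes only in rows, so rows that repeat a pose let the fingers close, or fill a call up. It gives the time, the measured TCP pose, the force and the opening at its end, in the units of the state.
- manip.observe(): the state, without advancing time (a new reading comes with each control period).
- manip.snapshot(name): name is "side" or "top"; returns a dict with "image" (400x640x3 uint8, red, green, blue), "range_z" (400x640 float32, m along the optical axis (not along the pixel's ray), 0 where there is no reading), "fx", "fy", "cx", "cy" (pixels), "R" (3x3) and "t" (3): a world point X has camera coordinates R X + t. Camera axes: x right, y down, z forward; pixel columns grow to the right and rows downward; lengths in m; the calibration is good to about 2 mm. A picture is of the moment at which its call begins.
- manip.hand_in(): hands the job in, once; it reports no verdict.
Trained networks look in a picture, given as the dict that the camera call returned (one of the last four; its "shot" number tells which), for a name from the list of things; names that differ only in an ending like _2 or _b are one class to them, and where a whole thing is asked for, a point or a joint stands for the part that bears it (a point fixed in the world has none). Each returns a list of dicts, best first, with "p" (0 to 1); they miss things now and then, are a little off and sometimes report something else, mostly with a low value. They report only what shows in the picture. A call takes as long as a camera call. They do not tell look-alikes from the thing itself.
- manip.find_in(picture, target): "bbox" ([left, top, right, bottom] as shares, 0 to 1, of the picture: columns of its width, rows of its height, round what is visible of it).
- manip.place_of(picture, target): "position" ([column, row] as shares, 0 to 1, of the picture: columns of its width, rows of its height: a listed point, or the origin of a listed thing).
The state is a dict: "time_s": time; "qpos": joint angles; "dq": joint speeds; "tau": joint torques, N m; "tcp_pos": TCP position; "ee_rot": TCP orientation; "contact_force": force on the tool from outside, world axes, zero at the start; "torque": the same for the moment, N m; "finger_gap": finger opening in m.
Only numpy, scipy, OpenCV 4.12 (cv2) and the standard library are available. Lean on these libraries where they do the work, as an engineer would, in place of code of your own. Each camera call takes 0.05 s, during which the arm holds its last target.

## Working session

There is one attempt and no reset: what is moved stays moved. The work goes in short steps, Python scripts to look and compute and a shell command to move; the robot and the scene stay as the last step left them, time stands still between calls to the robot, and variables do not carry over. Pictures are saved under pics/ and viewed, and the job is handed in when it is done.

```bash
mkdir -p pics; ls; cat > h.py <<'E'
import numpy as np, cv2
from station import manip
from scipy.spatial.transform import Rotation as Rn
def save(p,name): cv2.imwrite('pics/'+name+'.png',cv2.cvtColor(p['image'],cv2.COLOR_RGB2BGR))
def ray(p,u,v):
    d=np.array([(u-p['cx'])/p['fx'],(v-p['cy'])/p['fy'],1.]); R=np.array(p['R']);t=np.array(p['t'])
    return R.T@(-t), R.T@d
def atz(p,u,v,z):
    c,d=ray(p,u,v); return c+d*(z-c[2])/d[2]
def dep(p,u,v):
    c,d=ray(p,u,v); return c+d*p['range_z'][int(round(v)),int(round(u))]
def proj(p,X):
    q=np.array(p['R'])@np.asarray(X)+np.array(p['t']); return p['fx']*q[0]/q[2]+p['cx'],p['fy']*q[1]/q[2]+p['cy']
E
python3 - <<'E'
from h import *
np.set_printoptions(precision=3,suppress=True)
print(manip.observe())
for n in ['top','side']:
    p=manip.snapshot(n); save(p,n+'0'); print(n,p['R'],p['t'],p['fx'],p['cx'],p['cy'])
    for t in ['bar_green','mouth_green','cradle_green','bar_blue','stand','tray','tray_handle','sheet','tin','sander','knob1']:
        for r in manip.place_of(p,t)[:5]:
            u,v=r['position'][0]*640,r['position'][1]*400
            print(n,t,round(r['p'],2),round(u),round(v),dep(p,u,v),atz(p,u,v,0)[:2])
E
```

```text
pics
{'time_s': 0.0, 'qpos': array([ 1.04 ,  0.381,  1.298,  0.   ,  1.464, -0.215]), 'dq': array([-0.001, -0.002,  0.001, -0.001,  0.001,  0.002]), 'tau': array([  0.   , -43.794, -22.456,   0.071,   0.035,  -0.   ]), 'tcp_pos': array([0.171, 0.523, 0.238]), 'ee_rot': array([-3.14 , -0.   ,  2.826]), 'contact_force': array([-0.029, -0.205, -0.047]), 'torque': array([-0.026, -0.088, -0.02 ]), 'finger_gap': 0.08776775366363435}
top [[-0.007 -1.     0.01 ]
 [-0.989  0.006 -0.146]
 [ 0.146 -0.011 -0.989]] [0.014 0.572 1.048] 377.8779749516781 316.9527008779563 199.1061231485442
top bar_green 0.79 202 241 [0.446 0.268 0.274] [0.456 0.347]
top mouth_green 0.66 239 239 [0.455 0.219 0.115] [0.46  0.242]
top mouth_green 0.55 339 128 [ 0.767 -0.052  0.097] [ 0.8   -0.059]
top bar_blue 0.61 194 185 [0.571 0.291 0.278] [0.623 0.379]
top bar_blue 0.53 193 233 [0.467 0.316 0.188] [0.478 0.375]
top stand 0.62 202 241 [0.445 0.269 0.274] [0.455 0.348]
top tray 0.97 273 118 [0.829 0.145 0.006] [0.831 0.145]
top tray 0.87 356 208 [ 0.551 -0.106  0.004] [ 0.552 -0.107]
top tray_handle 0.96 394 215 [ 0
[... 1288 characters left out ...]
4 319 [ 0.528 -0.218  0.045] [ 0.535 -0.175]
side tray_handle 0.73 396 195 [0.824 0.259 0.041] [0.847 0.326]
side sheet 0.89 311 325 [ 0.504 -0.19   0.003] [ 0.504 -0.187]
side sheet 0.65 267 129 [0.451 0.267 0.276] [0.47  0.929]
side tin 0.83 419 270 [ 0.778 -0.093  0.043] [ 0.799 -0.044]
side tin 0.59 255 169 [0.408 0.222 0.184] [0.406 0.58 ]
side sander 0.9 432 359 [ 0.721 -0.345  0.036] [ 0.735 -0.316]
side sander 0.34 257 162 [0.416 0.2   0.215] [0.415 0.633]
side knob1 0.56 256 164 [0.414 0.204 0.206] [0.413 0.613]
side knob1 0.47 279 164 [0.475 0.222 0.194] [0.494 0.605]
side knob1 0.46 273 160 [0.458 0.204 0.215] [0.473 0.638]
side knob1 0.37 260 160 [0.424 0.268 0.185] [0.426 0.642]
```

View pics/top0.png

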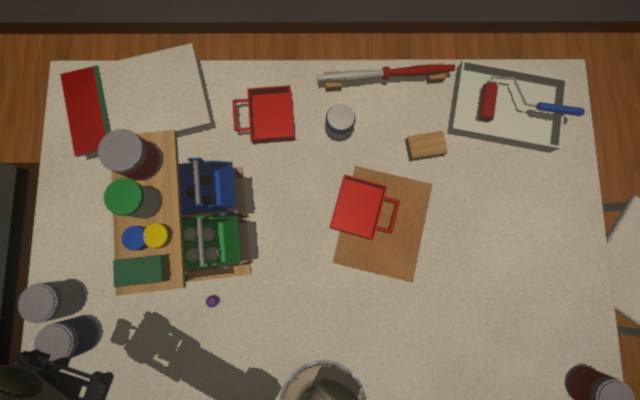

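View pics/side0.png

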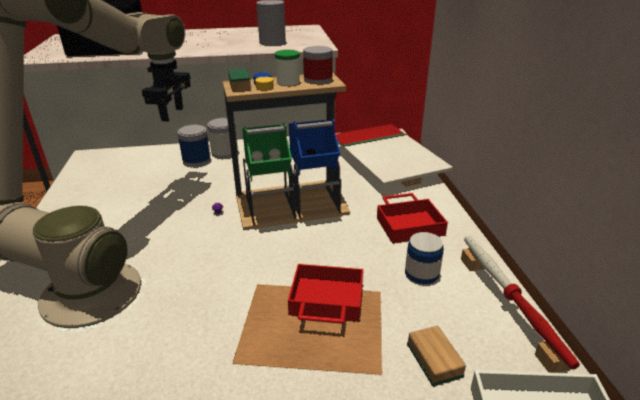

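Reading the pictures: the tray meant (smallest y) lies on the sheet, at about (357,208) in the top view. The green bin is at (210,243) with its front toward world −y, and the blue bin is at (207,187). Next I'll measure these accurately.

```bash
python3 - <<'E'
from h import *
np.set_printoptions(precision=4,suppress=True)
def cloud(p):
    vv,uu=np.mgrid[0:400,0:640]; z=p['range_z']; 
    C=np.stack([(uu-p['cx'])/p['fx']*z,(vv-p['cy'])/p['fy']*z,z],-1)
    return (C-np.array(p['t']))@np.array(p['R'])
P={}
for n in ['top','side']:
    p=manip.snapshot(n);P[n]=p; W=cloud(p); I=p['image'].astype(int); ok=p['range_z']>0
    r,g,b=I[...,0],I[...,1],I[...,2]
    # bars: gray, z .26-.29
    m=ok&(W[...,2]>.262)&(W[...,2]<.29)&(abs(r-b)<35)&(abs(r-g)<30)&(W[...,0]>.37)&(W[...,0]<.66)&(W[...,1]>.2)&(W[...,1]<.32)
    for nm,lo,hi in [('g',.37,.507),('b',.507,.66)]:
        q=W[m&(W[...,0]>lo)&(W[...,0]<hi)]
        if len(q)>5: 
            l=cv2.fitLine(q[:,:2].astype(np.float32),cv2.DIST_HUBER,0,.01,.01).ravel()
            print(n,'bar',nm,len(q),q.mean(0),np.median(q,0),q.min(0),q.max(0),'dir',l[:2])
    red=ok&(r>90)&(g<60)&(b<60)&(W[...,1]<.05)&(W[...,0]<.7)
    q=W[red]; 
    top=q[(q[:,2]>.038)&(q[:,2]<.052)]
    print(n,'red',len(q),len(top),cv2.minAreaRect((top[:,:2]*1000).astype(np.float32)))
    br=ok&(abs(W[...,2])<.012)&(r-b>45)&(r>80)&(g>60)&(W[...,1]<.05)&(W[...,0]<.68)&(W[...,0]>.3)
    k=cv2.morphologyEx(br.astype(np.uint8),cv2.MORPH_OPEN,np.ones((3,3)))
    q=W[k>0]; print(n,'sheet',len(q),cv2.minAreaRect((q[:,:2]*1000).astype(np.float32)))
# sheet from corners
p=P['top']
c=np.array([atz(p,*x,0)[:2] for x in [(351,167),(432,183),(413,280),(333,264)]]);print(c,c.mean(0))
im=cv2.resize(cv2.cvtColor(p['image'][140:300,170:450],cv2.COLOR_RGB2BGR),None,fx=2.8,fy=2.8,interpolation=cv2.INTER_CUBIC);cv2.imwrite('pics/z0.png',im)
E
```

```text
top bar g 295 [0.4459 0.2737 0.2761] [0.4474 0.2734 0.2762] [0.3887 0.2546 0.2635] [0.4995 0.293  0.2849] dir [0.9933 0.1156]
top bar b 299 [0.5798 0.2877 0.2754] [0.5804 0.2875 0.2759] [0.5224 0.2686 0.2622] [0.6346 0.3079 0.2844] dir [0.996  0.0893]
top red 2587 417 ((543.53125, -131.14190673828125), (173.30068969726562, 160.7321319580078), 74.29656219482422)
top sheet 5908 ((507.46868896484375, -185.91146850585938), (242.33595275878906, 302.4187927246094), 76.03462982177734)
side bar g 199 [0.4491 0.2696 0.2748] [0.45   0.2693 0.2751] [0.3923 0.2497 0.2632] [0.5016 0.29   0.2853] dir [0.9955 0.0944]
side bar b 181 [0.5814 0.2839 0.275 ] [0.5825 0.2842 0.2753] [0.5249 0.2652 0.2646] [0.6357 0.3088 0.2848] dir [0.9957 0.0926]
side red 2192 697 ((545.890625, -132.59613037109375), (179.0712127685547, 159.5637664794922), 73.46682739257812)
side sheet 8965 ((507.50299072265625, -183.86441040039062), (250.9811553955078, 303.9716796875), 75.80018615722656)
[[ 0.6762 -0.0942]
 [ 0.6254 -0.3385]
 [ 0.3384 -0.2682]
 [ 0.3861 -0.0356]] [ 0.5065 -0.1841]
```

View pics/z0.png

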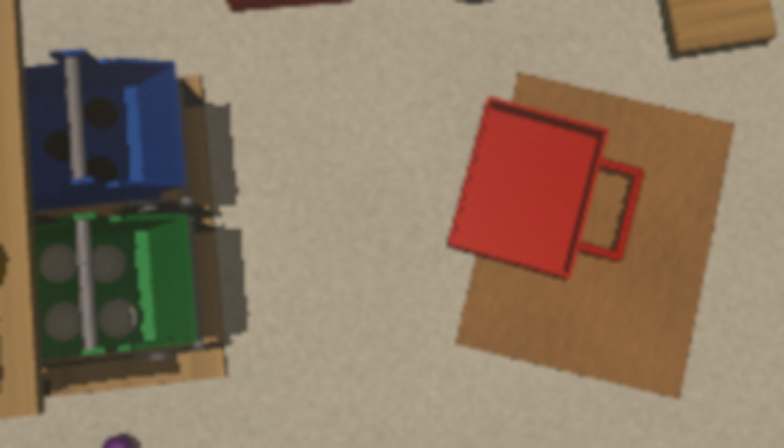

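```bash
cat >> h.py <<'E'
def down(yaw): return Rn.from_euler('xyz',[180,0,yaw],degrees=True)
def rel(targets):
    s=manip.observe(); R0=Rn.from_euler('xyz',s['ee_rot']); p0=np.array(s['tcp_pos'])
    print('t',round(s['time_s'],2),'tcp',np.round(p0,4),'rpy',np.round(np.degrees(s['ee_rot']),1),'q',np.round(s['qpos'],2),'gap',round(s['finger_gap'],4),'F',np.round(s['contact_force'],1))
    for X,R in targets:
        print('  row',np.round(R0.inv().apply(np.array(X)-p0),4),np.round((R0.inv()*R).as_rotvec(degrees=True),2))
E
python3 - <<'E'
from h import *
rel([((.22,.25,.25),down(162)),((.40,-.05,.22),down(164.5)),((.524,-.213,.12),down(164.5)),((.524,-.213,.021),down(164.5))])
E
```

```text
t 1.3 tcp [0.1708 0.5228 0.2387] rpy [-180.     0.   161.9] q [ 1.04  0.38  1.3  -0.    1.46 -0.22] gap 0.0885 F [0.3 0.2 0.2]
  row [-0.1315 -0.244  -0.0112] [-0.    0.   -0.09]
  row [-0.3957 -0.4733  0.0188] [-0.    0.   -2.59]
  row [-0.5642 -0.5897  0.1188] [-0.    0.   -2.59]
  row [-0.5642 -0.5897  0.2178] [-0.    0.   -2.59]
```

```bash
python3 -m jog '[[[-0.02,-0.035,-0.011,0,0,0,33],[-0.04,-0.07,-0.011,0,0,0,33],[-0.06,-0.105,-0.011,0,0,0,33],[-0.08,-0.14,-0.011,0,0,0,33],[-0.098,-0.175,-0.011,0,0,0,33],[-0.115,-0.21,-0.011,0,0,-1,33],[-0.14,-0.24,-0.01,0,0,-2,33],[-0.168,-0.27,-0.005,0,0,-2.6,33]]]' 20 && python3 - <<'E'
from h import *
rel([((.40,-.05,.20),down(164.5)),((.524,-.213,.12),down(164.5)),((.524,-.213,.021),down(164.5))])
E
```

```text
time_s: 1.97
tcp_pos: [0.2463, 0.2126, 0.2444]
ee_rot: [3.14, 0.002, 2.874]
contact_force: [1.8, 0.4, 0.4]
finger_gap: 0.0369
t 1.97 tcp [0.2463 0.2126 0.2444] rpy [1.799e+02 1.000e-01 1.647e+02] q [ 0.34 -0.04  1.81  0.    1.36 -0.96] gap 0.0369 F [1.8 0.4 0.4]
  row [-0.2177 -0.2126  0.0445] [0.08 0.11 0.15]
  row [-0.3802 -0.3371  0.1246] [0.08 0.11 0.15]
  row [-0.3801 -0.3372  0.2236] [0.08 0.11 0.15]
```

```bash
python3 -m jog '[[[-0.028,-0.025,0.01,0,0,0,33],[-0.056,-0.05,0.02,0,0,0,33],[-0.084,-0.075,0.03,0,0,0,33],[-0.112,-0.1,0.04,0,0,0,33],[-0.14,-0.125,0.05,0,0,0,33],[-0.168,-0.15,0.06,0,0,0,33],[-0.196,-0.175,0.07,0,0,0,33],[-0.224,-0.2,0.08,0,0,0,33]]]' && python3 -m jog '[[[-0.028,-0.025,0.01,0,0,0,33],[-0.056,-0.05,0.02,0,0,0,33],[-0.084,-0.075,0.03,0,0,0,33],[-0.112,-0.1,0.04,0,0,0,33],[-0.13,-0.125,0.045,0,0,0,33],[-0.145,-0.13,0.045,0,0,0,33],[-0.15,-0.133,0.045,0,0,0,33],[-0.15,-0.133,0.045,0,0,0,33]]]' && python3 - <<'E'
from h import *
rel([((.524,-.213,.12),down(164.5)),((.524,-.213,.021),down(164.5))])
p=manip.snapshot('top'); save(p,'a1'); p=manip.snapshot('side'); save(p,'a1s')
E
```

```text
time_s: 2.63
tcp_pos: [0.4098, -0.0406, 0.1634]
ee_rot: [-3.142, 0.001, 2.87]
contact_force: [1.2, 0.9, 1.0]
finger_gap: 0.0292
time_s: 3.3
tcp_pos: [0.5185, -0.2074, 0.1185]
ee_rot: [3.142, 0.0, 2.871]
contact_force: [-0.3, 0.1, -0.8]
finger_gap: 0.0292
t 3.3 tcp [ 0.5185 -0.2074  0.1185] rpy [180.    0.  164.5] q [-0.59  0.51  1.46  0.    1.17 -1.89] gap 0.0292 F [-0.3  0.1 -0.8]
  row [-0.0068 -0.0039 -0.0015] [ 0.    0.   -0.02]
  row [-0.0068 -0.0039  0.0975] [ 0.    0.   -0.02]
```

```bash
python3 -m jog '[[[-0.004,-0.002,0.0,0,0,0,33],[-0.007,-0.004,0.01,0,0,0,33],[-0.007,-0.004,0.03,0,0,0,33],[-0.007,-0.004,0.05,0,0,0,33],[-0.007,-0.004,0.07,0,0,0,33],[-0.007,-0.004,0.085,0,0,0,33],[-0.007,-0.004,0.095,0,0,0,33],[-0.007,-0.004,0.097,0,0,0,33]]]' && python3 - <<'E'
from h import *
p=manip.snapshot('side'); save(p,'a2s')
cv2.imwrite('pics/a2z.png',cv2.resize(cv2.cvtColor(p['image'][240:370,230:420],cv2.COLOR_RGB2BGR),None,fx=4,fy=4))
rel([])
E
```

```text
time_s: 4.07
tcp_pos: [0.523, -0.2119, 0.0199]
ee_rot: [3.141, -0.003, 2.871]
contact_force: [-0.1, -0.6, -0.3]
finger_gap: 0.0291
t 4.12 tcp [ 0.5234 -0.2121  0.0207] rpy [ 1.800e+02 -1.000e-01  1.645e+02] q [-0.59  0.65  1.53 -0.    0.96 -1.9 ] gap 0.029 F [-0.3 -0.7  0. ]
```

View pics/a2z.png

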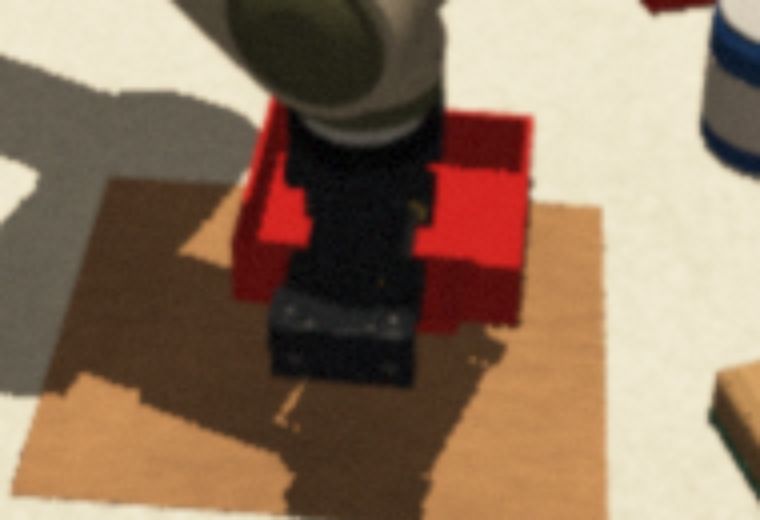

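The fingers straddle the handle with no contact. Closing the gripper.

```bash
python3 -m jog '[[[0,0,0,0,0,0,0],[0,0,0,0,0,0,0],[0,0,0,0,0,0,0],[0,0,0,0,0,0,0],[0,0,0,0,0,0,0],[0,0,0,0,0,0,0],[0,0,0,0,0,0,0],[0,0,0,0,0,0,0]]]' 30 && python3 - <<'E'
from h import *
rel([((.4724,.0257,.021),down(185.8)),((.4724,.0257,.023),down(185.8))])
E
```

```text
time_s: 4.78
tcp_pos: [0.5241, -0.2128, 0.0222]
ee_rot: [-3.141, 0.001, 2.871]
contact_force: [0.8, 1.1, 5.3]
finger_gap: 0.0081
t 4.78 tcp [ 0.5241 -0.2128  0.0222] rpy [-1.800e+02  1.000e-01  1.645e+02] q [-0.59  0.65  1.53 -0.    0.96 -1.9 ] gap 0.0081 F [0.8 1.1 5.3]
  row [0.1135 0.216  0.001 ] [ -0.04   0.06 -21.3 ]
  row [ 0.1135  0.216  -0.001 ] [ -0.04   0.06 -21.3 ]
```

```bash
python3 -m jog '[[[0.006,0.01,0,0,0,-1.5,0],[0.015,0.027,0,0,0,-5,0],[0.025,0.047,0,0,0,-9,0],[0.036,0.067,0,0,0,-13,0],[0.046,0.087,0,0,0,-17,0],[0.057,0.107,0,0,0,-20,0],[0.066,0.125,0,0,0,-21.3,0],[0.07,0.135,0,0,0,-21.3,0]]]' && python3 - <<'E'
from h import *
rel([((.4724,.0257,.021),down(185.8))])
p=manip.snapshot('top'); save(p,'b1')
E
```

```text
time_s: 5.45
tcp_pos: [0.4928, -0.0633, 0.0225]
ee_rot: [-3.139, 0.002, -3.038]
contact_force: [1.3, -6.0, 6.2]
finger_gap: 0.0085
t 5.45 tcp [ 0.4928 -0.0633  0.0225] rpy [-1.799e+02  1.000e-01 -1.740e+02] q [-0.37  0.57  1.73 -0.    0.84 -2.04] gap 0.0085 F [ 1.3 -6.   6.2]
  row [0.0111 0.0906 0.0012] [-0.15  0.13  0.16]
```

View pics/b1.png

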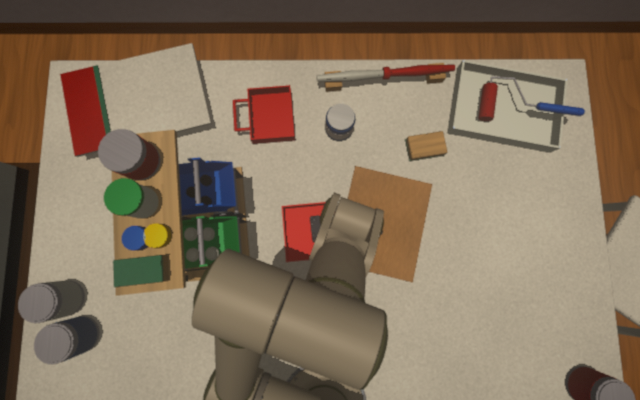

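```bash
python3 -m jog '[[[0.001,0.008,0,0,0,0,0],[0.003,0.022,0,0,0,0,0],[0.005,0.038,0,0,0,0,0],[0.007,0.054,0,0,0,0,0],[0.009,0.07,0,0,0,0,0],[0.011,0.082,0,0,0,0,0],[0.011,0.088,0,0,0,0,0],[0.011,0.088,0,0,0,0,0]]]' && python3 - <<'E'
from h import *
rel([((.4724,.0257,.021),down(185.8))])
p=manip.snapshot('top'); save(p,'b2');p=manip.snapshot('side'); save(p,'b2s')
E
```

```text
time_s: 6.17
tcp_pos: [0.4731, 0.0231, 0.0223]
ee_rot: [-3.14, 0.002, -3.039]
contact_force: [1.8, 1.2, 4.6]
finger_gap: 0.0077
t 6.17 tcp [0.4731 0.0231 0.0223] rpy [-1.799e+02  1.000e-01 -1.741e+02] q [-0.2   0.54  1.8  -0.    0.8  -1.87] gap 0.0077 F [1.8 1.2 4.6]
  row [0.0005 0.0027 0.0013] [-0.07  0.12  0.08]
```

View pics/b2.png

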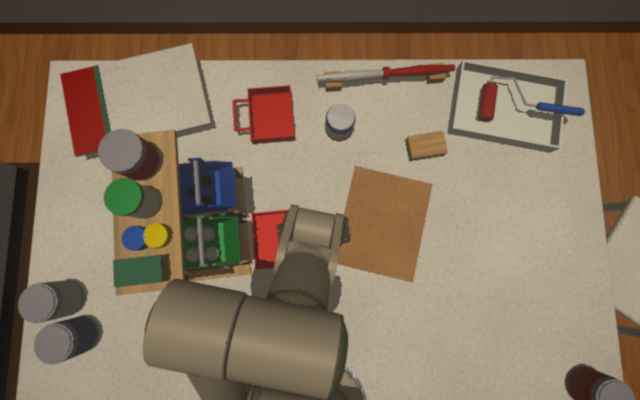

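View pics/b2s.png

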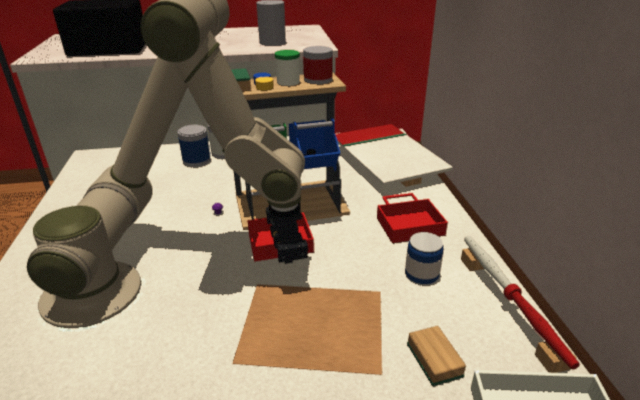

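Tray is set under the green bin. Opening the gripper and lifting clear.

```bash
python3 -m jog '[[[0,0,0,0,0,0,33],[0,0,0,0,0,0,33],[0,0,0,0,0,0,33],[0,0,-0.008,0,0,0,33],[0,0,-0.03,0,0,0,33],[0,-0.01,-0.06,0,0,0,33],[0,-0.03,-0.09,0,0,0,33],[0,-0.06,-0.12,0,0,0,20]]]' && python3 -m jog '[[[0,-0.03,-0.03,0,0,0,0],[0,-0.06,-0.06,0,0,0,0],[0,-0.09,-0.08,0,0,0,0],[0,-0.12,-0.1,0,0,0,0],[0,-0.15,-0.12,0,0,0,0],[0,-0.16,-0.12,0,0,0,0],[0,-0.16,-0.12,0,0,0,0],[0,-0.16,-0.12,0,0,0,0]]]' && python3 - <<'E'
from h import *
np.set_printoptions(precision=4,suppress=True)
p=manip.snapshot('top'); save(p,'c1')
print(manip.place_of(p,'tray')[:3],manip.place_of(p,'tray_handle')[:3])
for t in('tray','tray_handle'):
    for r in manip.place_of(p,t)[:3]: print(t,atz(p,r['position'][0]*640,r['position'][1]*400,0 if t=='tray' else .04), r['p'])
c=np.array([.448,.2715]);b=np.array([-.1009,.9949]);a=np.array([.9949,.1009])
# R orientation: z tool = cos40 b - sin40 z ; y along a
el=np.radians(38); d=np.r_[np.cos(el)*b,-np.sin(el)]
for s in(1,-1):
    y=s*np.r_[a,0]; x=np.cross(y,d); R=Rn.from_matrix(np.c_[x,y,d]); print('rpy',R.as_euler('xyz',degrees=True)); rel([((.48,.05,.36),R)])
E
```

```text
time_s: 6.93
tcp_pos: [0.4778, -0.0359, 0.143]
ee_rot: [3.141, -0.001, -3.038]
contact_force: [1.5, -0.7, -0.1]
finger_gap: 0.0246
time_s: 7.6
tcp_pos: [0.4941, -0.1949, 0.2601]
ee_rot: [3.14, -0.002, -3.041]
contact_force: [0.2, -0.6, -0.3]
finger_gap: 0.0006
[{'position': [0.427, 0.2903], 'p': 0.72}, {'position': [0.4344, 0.5902], 'p': 0.69}, {'position': [0.3277, 0.5863], 'p': 0.67}] [{'position': [0.3673, 0.289], 'p': 0.86}, {'position': [0.4933, 0.584], 'p': 0.75}]
tray [0.8384 0.1431 0.    ] 0.72
tray [0.4686 0.1256 0.    ] 0.69
tray [0.4745 0.3267 0.    ] 0.67
tray_handle [0.8252 0.2525 0.04  ] 0.86
tray_handle [0.4729 0.0146 0.04  ] 0.75
rpy [180.     -52.0001  95.791 ]
t 7.85 tcp [ 0.4946 -0.1944  0.2607] rpy [ 180.    -0.1 -174.1] q [-0.6   0.33  1.31  0.    1.5  -2.27] gap 0.0005 F [-0.3 -0.2  1.5]
  row [-0.0105  0.2447 -0.099 ] [-40.62  40.48  83.29]
rpy [-180.       52.0001  -84.209 ]
t 7.85 tcp [ 0.4946 -0.1944  0.2607] rpy [ 180.    -0.1 -174.1] q [-0.6   0.33  1.31  0.    1.5  -2.27] gap 0.0005 F [-0.3 -0.2  1.5]
  row [-0.0105  0.2447 -0.099 ] [-40.47 -40.61 -83.15]
```

View pics/c1.png

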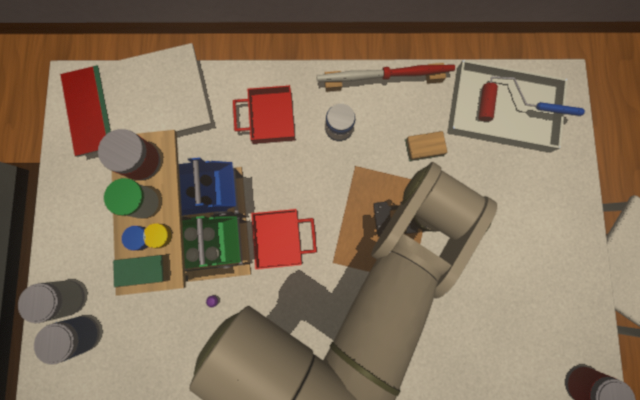

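Tray lies at about (.466,.127), square to the cradle and close to the spill point. Reorienting the tool with the jaws along the bar, tilted 38° below horizontal.

```bash
python3 -m jog '[[[0,0,-0.015,-2.8,2.8,5.6,0],[0,0,-0.03,-5.5,5.5,11.3,0],[0,0,-0.045,-8.2,8.2,17,0],[0,0,-0.06,-11,11,22.5,0],[0,0,-0.08,-13.7,13.6,28,0],[0,0,-0.1,-16.5,16.4,33.7,0],[0,0,-0.11,-19,19,39,0],[0,0,-0.12,-21.5,21.5,44,0]]]' && cat >> h.py <<'E'
c=np.array([.448,.2715]);b=np.array([-.1009,.9949]);a=np.array([.9949,.1009])
def tilt(el):
    el=np.radians(el); d=np.r_[np.cos(el)*b,-np.sin(el)]; y=np.r_[a,0]; return Rn.from_matrix(np.c_[np.cross(y,d),y,d])
def cr(x,z,y=0): # cradle/hinge coords mm (x rear,z above hinge)
    h=c-.025*b; q=h+x/1000*b+y/1000*a; return np.r_[q,.147+z/1000]
E
python3 - <<'E'
from h import *
rel([((.49,-.0,.36),tilt(38))])
E
```

```text
time_s: 8.52
tcp_pos: [0.495, -0.1951, 0.3819]
ee_rot: [2.928, -0.478, 2.506]
contact_force: [0.7, 0.7, -0.5]
finger_gap: 0.0007
t 8.52 tcp [ 0.495  -0.1951  0.3819] rpy [167.8 -27.4 143.6] q [-0.69  0.5   0.8   0.26  2.32 -1.44] gap 0.0007 F [ 0.7  0.7 -0.5]
  row [0.0964 0.1347 0.1055] [-19.09  18.95  39.01]
```

```bash
python3 -m jog '[[[0.01,0.013,0.01,-2.7,2.7,5.6,0],[0.02,0.027,0.02,-5.4,5.4,11.1,0],[0.033,0.045,0.035,-8.1,8.1,16.7,0],[0.047,0.065,0.05,-10.9,10.8,22.2,0],[0.06,0.085,0.065,-13.6,13.5,27.8,0],[0.075,0.105,0.08,-16.3,16.2,33.4,0],[0.096,0.135,0.105,-19.1,18.9,39,0],[0.096,0.135,0.105,-19.1,18.9,39,0]]]' && python3 - <<'E'
from h import *
rel([((.49,-.0,.36),tilt(38)),(cr(-45,180),tilt(38))])
p=manip.snapshot('side'); save(p,'c2')
E
```

```text
time_s: 9.18
tcp_pos: [0.4875, 0.0043, 0.3581]
ee_rot: [-3.134, -0.912, 1.667]
contact_force: [-0.5, 0.3, -0.1]
finger_gap: 0.0005
t 9.18 tcp [0.4875 0.0043 0.3581] rpy [-179.6  -52.3   95.5] q [-0.58  0.35  1.27  0.76  2.05 -0.5 ] gap 0.0005 F [-0.5  0.3 -0.1]
  row [-0.0013  0.002  -0.0048] [-0.22 -0.25 -0.17]
  row [ 0.0977 -0.0119  0.177 ] [-0.22 -0.25 -0.17]
```

View pics/c2.png

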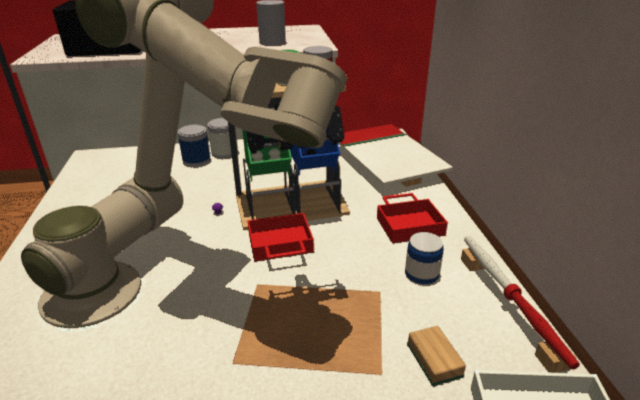

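```bash
python3 - <<'E'
from h import *
rel([(cr(-35,197),tilt(38)),(cr(-10,178),tilt(38)),(cr(53,128.5),tilt(38))])
E
```

```text
t 9.23 tcp [0.4883 0.0023 0.3589] rpy [180.  -52.   96.1] q [-0.58  0.36  1.27  0.76  2.06 -0.51] gap 0.0004 F [-0.1  0.3  0.8]
  row [ 0.1188 -0.0118  0.1762] [-0.24 -0.    0.2 ]
  row [ 0.1192 -0.0116  0.2076] [-0.24 -0.    0.2 ]
  row [ 0.119  -0.0113  0.2877] [-0.24 -0.    0.2 ]
```

```bash
python3 -m jog '[[[0.02,-0.002,0.02,0,0,0,0],[0.04,-0.004,0.045,0,0,0,0],[0.06,-0.006,0.075,0,0,0,0],[0.08,-0.008,0.105,0,0,0,0],[0.1,-0.01,0.135,0,0,0,0],[0.119,-0.012,0.165,0,0,0,0],[0.119,-0.012,0.19,0,0,0,0],[0.119,-0.012,0.19,0,0,0,0]]]' && python3 - <<'E'
from h import *
rel([(cr(-10,178),tilt(38)),(cr(53,128.5),tilt(38))])
p=manip.snapshot('side'); save(p,'c3');p=manip.snapshot('top'); save(p,'c3t')
cv2.imwrite('pics/c3z.png',cv2.resize(cv2.cvtColor(p['image'][120:320,90:350],cv2.COLOR_RGB2BGR),None,fx=3,fy=3))
E
```

```text
time_s: 9.9
tcp_pos: [0.4535, 0.2221, 0.3344]
ee_rot: [3.138, -0.905, 1.683]
contact_force: [-0.3, 0.6, -0.6]
finger_gap: 0.0002
t 9.9 tcp [0.4535 0.2221 0.3344] rpy [179.8 -51.8  96.4] q [-0.19  0.25  1.49  0.86  1.69 -0.33] gap 0.0002 F [-0.3  0.6 -0.6]
  row [ 0.0017 -0.0003  0.0173] [-0.3   0.17  0.39]
  row [0.0017 0.0001 0.0974] [-0.3   0.17  0.39]
```

View pics/c3.png

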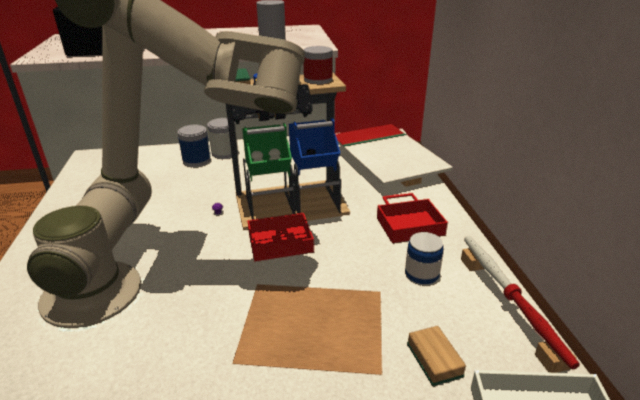

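View pics/c3z.png

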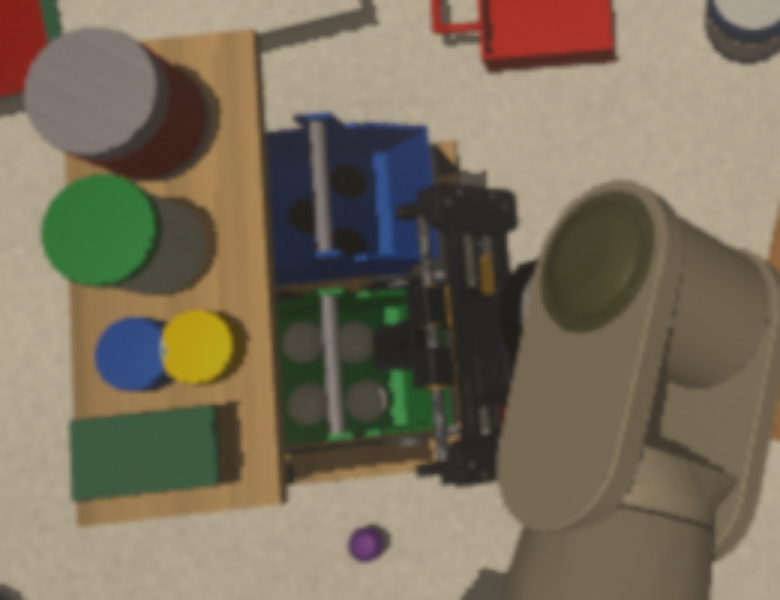

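```bash
python3 -m jog '[[[0.001,-0.001,0.01,0,0,0,0],[0.002,-0.002,0.025,0,0,0,0],[0.002,-0.003,0.04,0,0,0,0],[0.002,-0.004,0.055,0,0,0,0],[0.002,-0.004,0.07,0,0,0,0],[0.002,-0.004,0.082,0,0,0,0],[0.002,-0.004,0.092,0,0,0,0],[0.002,-0.004,0.097,0,0,0,0]]]' && python3 - <<'E'
from h import *
p=manip.snapshot('top'); save(p,'c4')
cv2.imwrite('pics/c4z.png',cv2.resize(cv2.cvtColor(p['image'][160:300,120:320],cv2.COLOR_RGB2BGR),None,fx=4,fy=4,interpolation=cv2.INTER_CUBIC))
d=np.array([.788,-.616]);n=np.array([.616,.788])
T=[]
for th in [0,10,20,30,40,50,55,60,65]:
    f=np.radians(11.3-th);B=127.5*np.array([np.sin(f),np.cos(f)]); T.append((cr(*(B+14*n+20*d)),tilt(38)))
rel(T)
E
```

```text
time_s: 10.67
tcp_pos: [0.4433, 0.2965, 0.2767]
ee_rot: [3.137, -0.905, 1.678]
contact_force: [-0.0, -0.4, -1.2]
finger_gap: 0.0006
t 10.72 tcp [0.4431 0.2967 0.2765] rpy [179.8 -51.9  96.1] q [-0.04  0.3   1.6   0.9   1.47 -0.35] gap 0.0006 F [-0.5  0.6 -0.8]
  row [-0.0053  0.0023  0.0026] [-0.05  0.13  0.2 ]
  row [-0.017   0.0023 -0.0163] [-0.05  0.13  0.2 ]
  row [-0.0318  0.0022 -0.0328] [-0.05  0.13  0.2 ]
  row [-0.0493  0.0021 -0.0466] [-0.05  0.13  0.2 ]
  row [-0.0689  0.0021 -0.0571] [-0.05  0.13  0.2 ]
  row [-0.09   0.002 -0.064] [-0.05  0.13  0.2 ]
  row [-0.101   0.0019 -0.0661] [-0.05  0.13  0.2 ]
  row [-0.112   0.0019 -0.0671] [-0.05  0.13  0.2 ]
  row [-0.1231  0.0019 -0.0673] [-0.05  0.13  0.2 ]
```

View pics/c4z.png

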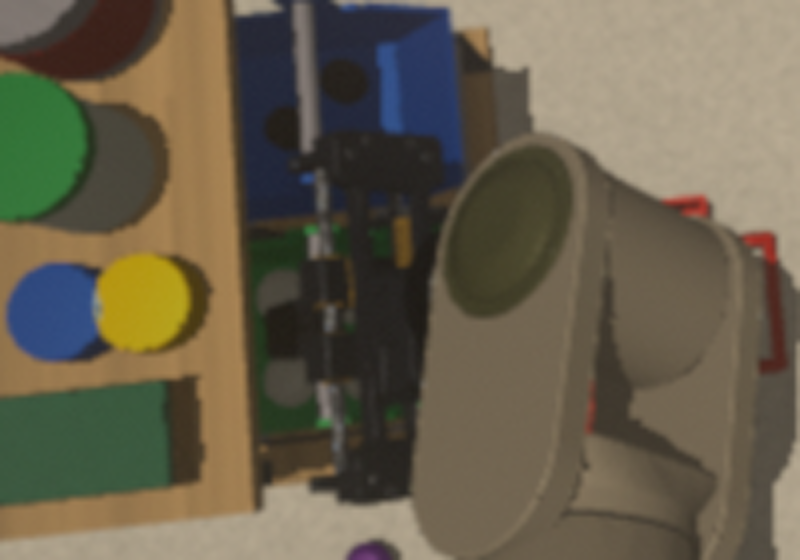

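```bash
python3 -m jog '[[[-0.004,0.002,0.002,0,0,0,0],[-0.01,0.002,-0.003,0,0,0,0],[-0.016,0.002,-0.011,0,0,0,0],[-0.023,0.002,-0.02,0,0,0,0],[-0.031,0.002,-0.029,0,0,0,0],[-0.04,0.002,-0.038,0,0,0,0],[-0.049,0.002,-0.045,0,0,0,0],[-0.058,0.002,-0.051,0,0,0,0]]]' && python3 - <<'E'
from h import *
p=manip.snapshot('top'); save(p,'c5')
cv2.imwrite('pics/c5z.png',cv2.resize(cv2.cvtColor(p['image'][160:300,120:320],cv2.COLOR_RGB2BGR),None,fx=4,fy=4,interpolation=cv2.INTER_CUBIC))
d=np.array([.788,-.616]);n=np.array([.616,.788])
T=[]
for th in [30,35,40,45,50,55,60,65,70]:
    f=np.radians(11.3-th);B=127.5*np.array([np.sin(f),np.cos(f)]); T.append((cr(*(B+13*n+20*d)),tilt(38)))
rel(T)
E
```

```text
time_s: 11.38
tcp_pos: [0.4538, 0.2199, 0.2643]
ee_rot: [3.131, -0.905, 1.682]
contact_force: [0.6, 1.2, 2.1]
finger_gap: 0.0003
t 11.43 tcp [0.454  0.2187 0.2629] rpy [179.6 -51.8  96.1] q [-0.2   0.32  1.62  0.85  1.57 -0.48] gap 0.0002 F [ 0.  -0.5 -0. ]
  row [ 0.009  -0.0006  0.007 ] [0.12 0.18 0.21]
  row [-0.0005 -0.0006  0.0013] [0.12 0.18 0.21]
  row [-0.0106 -0.0006 -0.0035] [0.12 0.18 0.21]
  row [-0.021  -0.0007 -0.0074] [0.12 0.18 0.21]
  row [-0.0317 -0.0007 -0.0104] [0.12 0.18 0.21]
  row [-0.0426 -0.0007 -0.0125] [0.12 0.18 0.21]
  row [-0.0537 -0.0008 -0.0135] [0.12 0.18 0.21]
  row [-0.0648 -0.0008 -0.0137] [0.12 0.18 0.21]
  row [-0.0759 -0.0009 -0.0128] [0.12 0.18 0.21]
```

View pics/c5z.png

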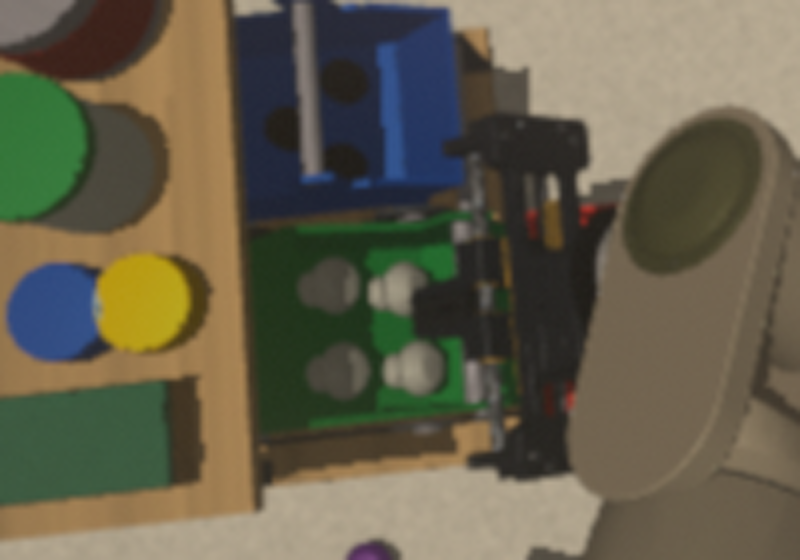

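The bin is tipping with the hook and the knobs are sliding. Continuing past the balance point.

```bash
python3 -m jog '[[[-0.007,0,-0.002,0,0,0,0],[-0.015,0,-0.005,0,0,0,0],[-0.024,0,-0.008,0,0,0,0],[-0.033,0,-0.0105,0,0,0,0],[-0.042,0,-0.012,0,0,0,0],[-0.052,0,-0.013,0,0,0,0],[-0.061,0,-0.0135,0,0,0,0],[-0.068,0,-0.0135,0,0,0,0]]]' && python3 - <<'E'
from h import *
p=manip.snapshot('top'); save(p,'c6')
cv2.imwrite('pics/c6z.png',cv2.resize(cv2.cvtColor(p['image'][160:300,120:320],cv2.COLOR_RGB2BGR),None,fx=4,fy=4,interpolation=cv2.INTER_CUBIC))
d=np.array([.788,-.616]);n=np.array([.616,.788])
p=manip.snapshot('side'); save(p,'c6s')
rel([])
E
```

```text
time_s: 12.1
tcp_pos: [0.4586, 0.1679, 0.2169]
ee_rot: [3.138, -0.905, 1.677]
contact_force: [0.3, -1.3, -0.7]
finger_gap: 0.0004
t 12.2 tcp [0.4586 0.168  0.217 ] rpy [179.9 -51.9  96. ] q [-0.31  0.39  1.67  0.81  1.56 -0.63] gap 0.0004 F [ 0.3 -1.6 -1.4]
```

View pics/c6z.png

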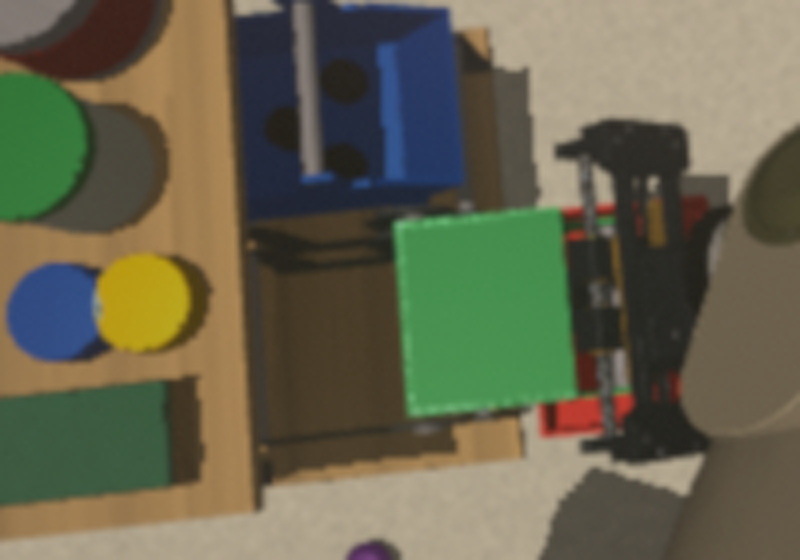

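View pics/c6s.png

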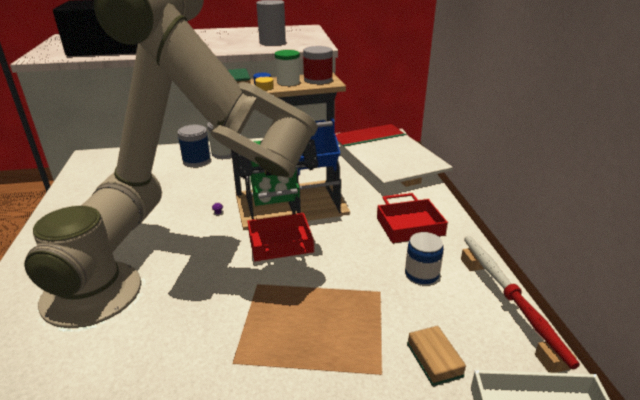

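```bash
python3 -m jog '[[[0,0,-0.015,0,0,0,0],[0,0,-0.04,0,0,0,0],[0,0,-0.07,0,0,0,0],[0,0,-0.1,0,0,0,0],[0,0,-0.12,0,0,0,0],[0,0,-0.13,0,0,0,0],[0,0,-0.13,0,0,0,0],[0,0,-0.13,0,0,0,0]]]' && python3 - <<'E'
from h import *
p=manip.snapshot('top'); save(p,'c7')
cv2.imwrite('pics/c7z.png',cv2.resize(cv2.cvtColor(p['image'][160:300,150:350],cv2.COLOR_RGB2BGR),None,fx=4,fy=4,interpolation=cv2.INTER_CUBIC))
p=manip.snapshot('side'); save(p,'c7s')
cv2.imwrite('pics/c7sz.png',cv2.resize(cv2.cvtColor(p['image'][120:280,200:380],cv2.COLOR_RGB2BGR),None,fx=4,fy=3.75,interpolation=cv2.INTER_CUBIC))
E
```

```text
time_s: 12.87
tcp_pos: [0.4687, 0.0676, 0.2979]
ee_rot: [3.137, -0.906, 1.678]
contact_force: [-0.3, 0.5, -0.3]
finger_gap: 0.0004
```

View pics/c7z.png

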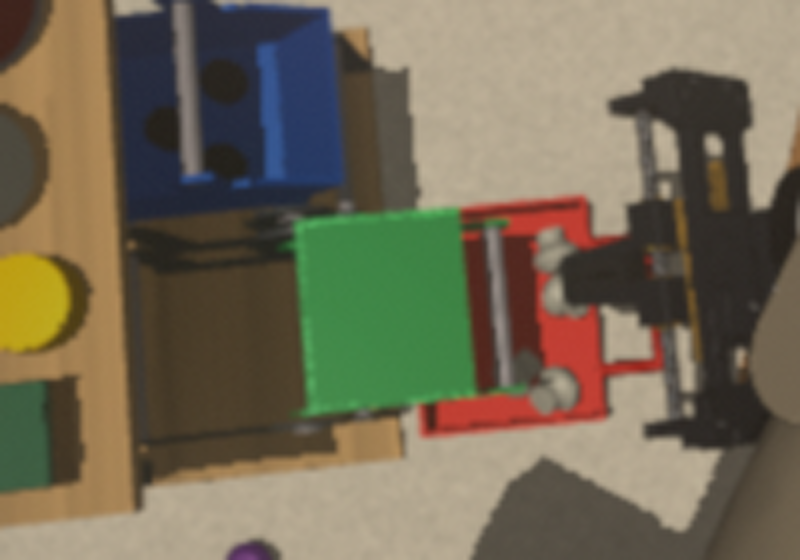

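View pics/c7sz.png

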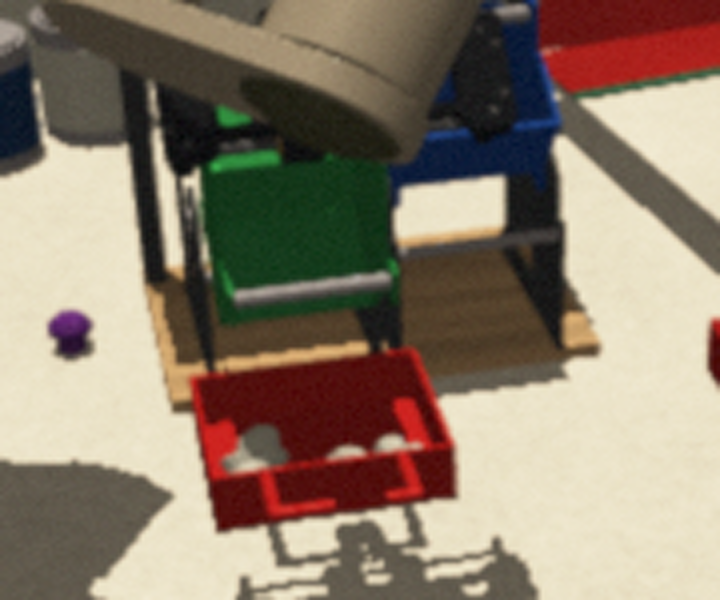

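Picture shows the green bin on its stop and empty, with all four knobs in the tray (pairs at about (555,270) and (550,385) in the zoom). Next: get the fingers under the bar and push it back.

```bash
python3 - <<'E'
from h import *
rel([(cr(-180,40),tilt(38)),(cr(-172.6,9.5),tilt(38)),(cr(-129,-24),tilt(38))])
E
```

```text
t 12.97 tcp [0.4684 0.0681 0.2976] rpy [179.8 -51.9  96.1] q [-0.49  0.33  1.48  0.75  1.85 -0.58] gap 0.0005 F [-0.5  0.5  0.2]
  row [-0.0874  0.      0.0678] [-0.11  0.07  0.2 ]
  row [-0.1069  0.      0.0924] [-0.11  0.07  0.2 ]
  row [-1.064e-01  1.000e-04  1.474e-01] [-0.11  0.07  0.2 ]
```

```bash
python3 -m jog '[[[-0.02,0,0.01,0,0,0,0],[-0.045,0,0.025,0,0,0,0],[-0.07,0,0.045,0,0,0,0],[-0.09,0,0.062,0,0,0,0],[-0.103,0,0.077,0,0,0,0],[-0.107,0,0.088,0,0,0,0],[-0.107,0,0.092,0,0,0,0],[-0.107,0,0.092,0,0,0,0]]]' && python3 - <<'E'
from h import *
p=manip.snapshot('top'); save(p,'d1')
cv2.imwrite('pics/d1z.png',cv2.resize(cv2.cvtColor(p['image'][160:300,150:350],cv2.COLOR_RGB2BGR),None,fx=4,fy=4,interpolation=cv2.INTER_CUBIC))
W=[]
for v in range(210,265):
    for u in range(262,285):
        X=dep(p,u,v)
        if .13<X[2]<.18 and p['image'][v,u].min()>70: W.append(X)
W=np.array(W);print(len(W),np.median(W,0),W.min(0),W.max(0)) if len(W) else 0
print('expected bar',cr(-127.5,2.2))
rel([(cr(-172.6,9.5),tilt(38)),(cr(-129,-24),tilt(38))])
E
```

```text
time_s: 13.63
tcp_pos: [0.468, 0.0746, 0.1568]
ee_rot: [3.14, -0.907, 1.677]
contact_force: [0.2, 0.2, -0.5]
finger_gap: 0.0004
139 [0.45872872 0.12139161 0.15363281] [0.40585994 0.10805415 0.14768582] [0.51162815 0.12968631 0.16523228]
expected bar [0.46338725 0.11977775 0.1492    ]
t 13.68 tcp [0.4684 0.0741 0.1574] rpy [179.8 -51.9  96.2] q [-0.48  0.51  1.68  0.72  1.57 -0.82] gap 0.0001 F [ 0.1 -0.8  0.3]
  row [-0.0002 -0.0004  0.0013] [-0.09  0.11  0.25]
  row [ 0.0004 -0.0003  0.0563] [-0.09  0.11  0.25]
```

View pics/d1z.png

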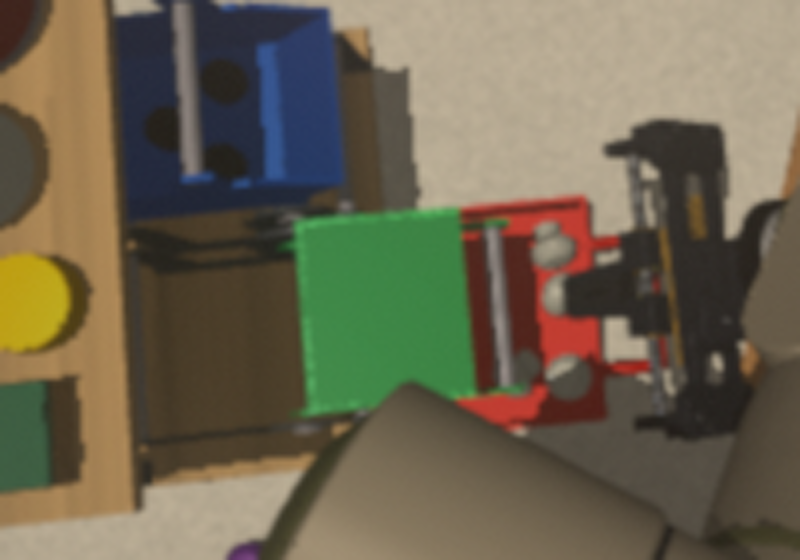

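```bash
python3 -m jog '[[[0,0,0.01,0,0,0,0],[0,0,0.022,0,0,0,0],[0,0,0.034,0,0,0,0],[0,0,0.046,0,0,0,0],[0,0,0.054,0,0,0,0],[0,0,0.056,0,0,0,0],[0,0,0.056,0,0,0,0],[0,0,0.056,0,0,0,0]]]' && python3 - <<'E'
from h import *
p=manip.snapshot('top'); save(p,'d2')
print([np.round(dep(p,u,v),2) for u,v in [(253,260),(240,270),(260,275)]])
d=np.array([.788,-.616]);n=np.array([.616,.788])
T=[]
for th in [100,90,80,70,60,50,40,30,20,10,0]:
    f=np.radians(11.3-th);B=127.5*np.array([np.sin(f),np.cos(f)]); T.append((cr(*(B-14*n+15*d)),tilt(38)))
rel(T)
E
```

```text
time_s: 14.35
tcp_pos: [0.4644, 0.117, 0.123]
ee_rot: [3.136, -0.905, 1.679]
contact_force: [-0.0, -0.3, -0.5]
finger_gap: 0.0006
[array([0.41, 0.1 , 0.61]), array([0.39, 0.12, 0.63]), array([0.39, 0.09, 0.63])]
t 14.4 tcp [0.4645 0.1168 0.123 ] rpy [179.6 -51.8  96.2] q [-0.4   0.55  1.74  0.77  1.44 -0.85] gap 0.0 F [ 1.   0.7 -0.5]
  row [ 0.0091 -0.0008  0.0009] [0.03 0.16 0.26]
  row [ 0.0279 -0.0007 -0.0109] [0.03 0.16 0.26]
  row [ 0.0486 -0.0006 -0.0192] [0.03 0.16 0.26]
  row [ 0.0703 -0.0005 -0.0237] [0.03 0.16 0.26]
  row [ 0.0925 -0.0004 -0.0244] [0.03 0.16 0.26]
  row [ 0.1145 -0.0003 -0.0213] [0.03 0.16 0.26]
  row [ 0.1356 -0.0002 -0.0144] [0.03 0.16 0.26]
  row [ 1.552e-01 -1.000e-04 -3.900e-03] [0.03 0.16 0.26]
  row [ 0.1727 -0.      0.0098] [0.03 0.16 0.26]
  row [1.875e-01 1.000e-04 2.640e-02] [0.03 0.16 0.26]
  row [1.993e-01 1.000e-04 4.530e-02] [0.03 0.16 0.26]
```

View pics/d2.png

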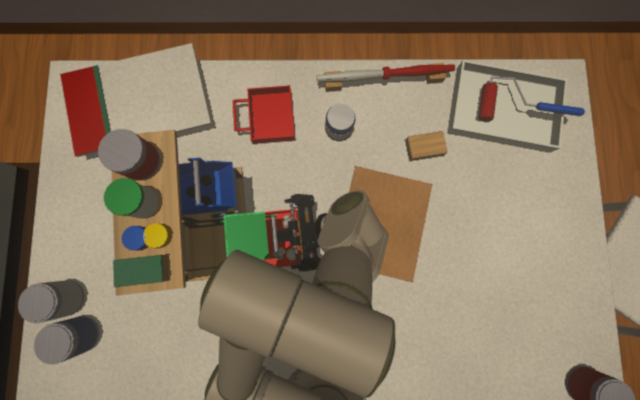

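```bash
python3 -m jog '[[[0.01,0,0.0,0,0,0,0],[0.022,0,-0.008,0,0,0,0],[0.036,0,-0.0145,0,0,0,0],[0.05,0,-0.0195,0,0,0,0],[0.065,0,-0.023,0,0,0,0],[0.08,0,-0.0245,0,0,0,0],[0.096,0,-0.024,0,0,0,0],[0.112,0,-0.022,0,0,0,0]]]' && python3 -m jog '[[[0.013,0,0.004,0,0,0,0],[0.027,0,0.009,0,0,0,0],[0.04,0,0.015,0,0,0,0],[0.052,0,0.022,0,0,0,0],[0.063,0,0.032,0,0,0,0],[0.073,0,0.043,0,0,0,0],[0.08,0,0.053,0,0,0,0],[0.084,0,0.06,0,0,0,0]]]' && python3 - <<'E'
from h import *
p=manip.snapshot('top'); save(p,'d3')
cv2.imwrite('pics/d3z.png',cv2.resize(cv2.cvtColor(p['image'][160:300,150:350],cv2.COLOR_RGB2BGR),None,fx=4,fy=4,interpolation=cv2.INTER_CUBIC))
rel([(cr(*(np.array([25,125])-np.array([.616,.788])*14+15*np.array([.788,-.616]))),tilt(38))])
E
```

```text
time_s: 15.07
tcp_pos: [0.4586, 0.1689, 0.2259]
ee_rot: [3.134, -0.905, 1.679]
contact_force: [1.6, -0.6, -2.3]
finger_gap: 0.0005
time_s: 15.73
tcp_pos: [0.4476, 0.2683, 0.2544]
ee_rot: [3.135, -0.905, 1.681]
contact_force: [0.5, 0.5, 0.3]
finger_gap: 0.0005
t 15.78 tcp [0.4473 0.2689 0.254 ] rpy [179.7 -51.9  96.3] q [-0.1   0.33  1.64  0.89  1.48 -0.43] gap 0.0006 F [-1.2  1.5 -0.4]
  row [0.0018 0.001  0.0059] [-0.06  0.11  0.3 ]
```

View pics/d3z.png

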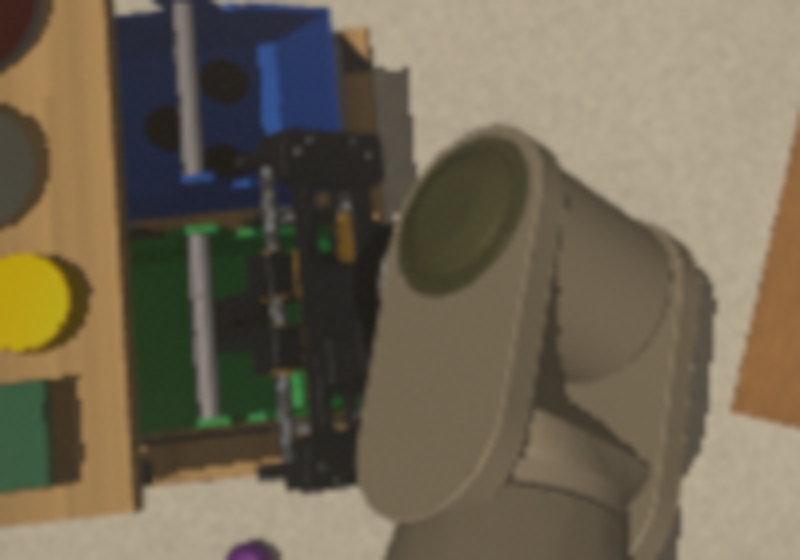

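Green bin is back at rest, bar against its original position in the picture. Retracting.

```bash
python3 -m jog '[[[0,0,-0.02,0,0,0,0],[0,0,-0.055,0,0,0,0],[0,0,-0.095,0,0,0,0],[0,0,-0.135,0,0,0,0],[0,0,-0.175,0,0,0,0],[0,0,-0.215,0,0,0,0],[-0.02,0,-0.255,0,0,0,0],[-0.04,0,-0.28,0,0,0,0]]]' && python3 - <<'E'
from h import *
rel([((.49,-.08,.36),down(185.8))])
E
```

```text
time_s: 16.45
tcp_pos: [0.4728, 0.0212, 0.3971]
ee_rot: [3.131, -0.902, 1.682]
contact_force: [0.8, -0.1, -0.8]
finger_gap: 0.0002
t 16.45 tcp [0.4728 0.0212 0.3971] rpy [179.4 -51.7  96.4] q [-0.57  0.29  1.25  0.8   2.1  -0.44] gap 0.0002 F [ 0.8 -0.1 -0.8]
  row [-0.0926  0.0064 -0.0573] [ 40.56 -40.09 -83.02]
```

```bash
python3 -m jog '[[[-0.01,0,-0.005,2.8,-2.7,-5.6,0],[-0.025,0,-0.012,5.5,-5.4,-11.2,0],[-0.04,0,-0.02,8.2,-8.1,-16.8,0],[-0.06,0,-0.03,11,-10.8,-22.4,0],[-0.075,0,-0.04,13.7,-13.5,-28,0],[-0.09,0.003,-0.05,16.4,-16.3,-33.6,0],[-0.093,0.006,-0.057,19.2,-19,-39.2,0],[-0.093,0.006,-0.057,21.8,-21.6,-44.7,0]]]' && python3 - <<'E'
from h import *
rel([((.49,-.08,.30),down(185.8))])
E
```

```text
time_s: 17.12
tcp_pos: [0.4903, -0.0794, 0.3566]
ee_rot: [2.934, -0.405, 2.607]
contact_force: [-0.2, -0.8, -0.4]
finger_gap: 0.0003
t 17.12 tcp [ 0.4903 -0.0794  0.3566] rpy [168.1 -23.2 149.4] q [-0.51  0.38  1.04  0.25  2.11 -1.42] gap 0.0003 F [-0.2 -0.8 -0.4]
  row [-0.0224 -0.0113  0.0507] [ 18.71 -18.67 -38.18]
```

```bash
python3 -m jog '[[[-0.002,-0.001,0.006,2.7,-2.7,-5.5,33],[-0.005,-0.003,0.012,5.4,-5.4,-11,33],[-0.008,-0.005,0.02,8.1,-8.1,-16.5,33],[-0.012,-0.006,0.028,10.8,-10.8,-22,33],[-0.015,-0.008,0.036,13.5,-13.5,-27.5,33],[-0.02,-0.01,0.044,16.2,-16.2,-33,33],[-0.022,-0.011,0.05,18.7,-18.7,-38.2,33],[-0.022,-0.011,0.05,18.7,-18.7,-38.2,33]]]' && python3 - <<'E'
from h import *
np.set_printoptions(precision=4,suppress=True)
p=manip.snapshot('top'); save(p,'e1')
cv2.imwrite('pics/e1z.png',cv2.resize(cv2.cvtColor(p['image'][150:310,170:370],cv2.COLOR_RGB2BGR),None,fx=4,fy=3.75,interpolation=cv2.INTER_CUBIC))
for r in manip.place_of(p,'tray_handle')[:3]: print(r['p'],r['position'],atz(p,r['position'][0]*640,r['position'][1]*400,.04))
vv,uu=np.mgrid[0:400,0:640]; z=p['range_z']
W=(np.stack([(uu-p['cx'])/p['fx']*z,(vv-p['cy'])/p['fy']*z,z],-1)-np.array(p['t']))@np.array(p['R'])
I=p['image'].astype(int);m=(I[...,0]>90)&(I[...,1]<60)&(I[...,2]<60)&(W[...,2]>.03)&(W[...,2]<.055)&(W[...,0]<.6)&(W[...,1]<.25)&(W[...,1]>-.1)
q=W[m];print(len(q),cv2.minAreaRect((q[:,:2]*1000).astype(np.float32)),q.min(0),q.max(0))
rel([((.4735,.0205,.12),down(185.8)),((.4735,.0205,.021),down(185.8))])
E
```

```text
time_s: 17.78
tcp_pos: [0.4881, -0.077, 0.3009]
ee_rot: [3.14, -0.0, -3.039]
contact_force: [0.0, -0.5, -0.3]
finger_gap: 0.0293
0.82 [0.3695, 0.2923] [0.8211 0.2482 0.04  ]
0.8 [0.4853, 0.5823] [0.4749 0.0292 0.04  ]
252 ((463.8040466308594, 105.33413696289062), (153.0086669921875, 173.9753875732422), 4.871045112609863) [0.3804 0.0168 0.0301] [0.5409 0.1976 0.048 ]
t 17.88 tcp [ 0.4892 -0.0778  0.3018] rpy [ 179.8   -0.1 -174.5] q [-0.4   0.24  1.32  0.    1.58 -2.06] gap 0.0291 F [-0.2 -0.8 -0. ]
  row [0.006  0.0988 0.1821] [ 0.18 -0.07 -0.32]
  row [0.0059 0.0985 0.2811] [ 0.18 -0.07 -0.32]
```

View pics/e1z.png

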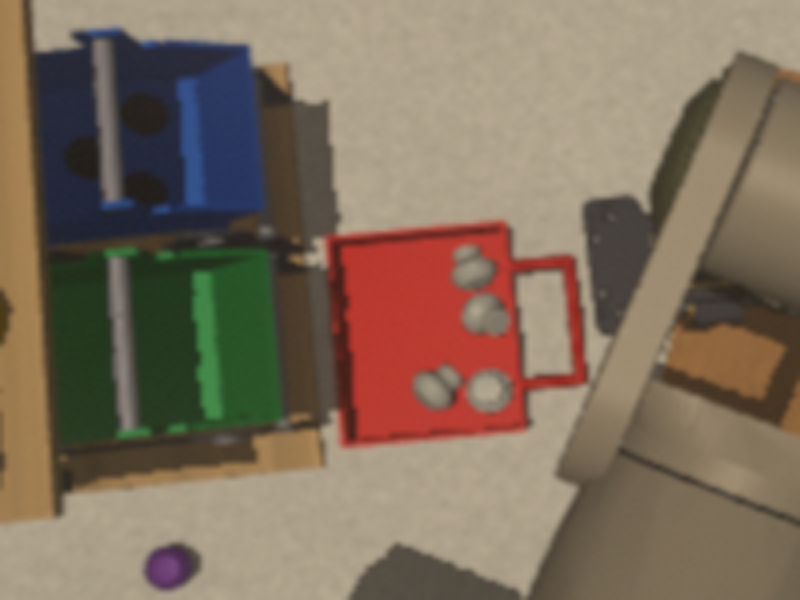

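All four knobs are in the tray (zoom (473,265), (487,313), (436,388), (490,390)), and the green bin is empty at rest. Next: lower onto the handle.

```bash
python3 -m jog '[[[0,0.012,0.025,0,0,-0.3,33],[0.002,0.03,0.055,0,0,-0.3,33],[0.004,0.05,0.085,0,0,-0.3,33],[0.006,0.07,0.115,0,0,-0.3,33],[0.006,0.09,0.145,0,0,-0.3,33],[0.006,0.099,0.17,0,0,-0.3,33],[0.006,0.099,0.185,0,0,-0.3,33],[0.006,0.099,0.195,0,0,-0.3,33]]]' && python3 - <<'E'
from h import *
p=manip.snapshot('side'); save(p,'e2')
cv2.imwrite('pics/e2z.png',cv2.resize(cv2.cvtColor(p['image'][180:300,200:360],cv2.COLOR_RGB2BGR),None,fx=4,fy=4,interpolation=cv2.INTER_CUBIC))
p=manip.snapshot('top')
print(atz(p,314.25,235.3,.044))
rel([((.4735,.0205,.021),down(185.8))])
E
```

```text
time_s: 18.55
tcp_pos: [0.4737, 0.0206, 0.1048]
ee_rot: [3.138, -0.004, -3.041]
contact_force: [0.1, -0.6, 0.7]
finger_gap: 0.0294
[0.46790372 0.01882169 0.044     ]
t 18.65 tcp [0.4737 0.0202 0.1052] rpy [ 179.8   -0.2 -174.2] q [-0.21  0.41  1.7   0.    1.04 -1.88] gap 0.0288 F [-0.3  0.  -0.2]
  row [-0.0002  0.0001  0.0842] [ 0.2  -0.23 -0.01]
```

View pics/e2z.png

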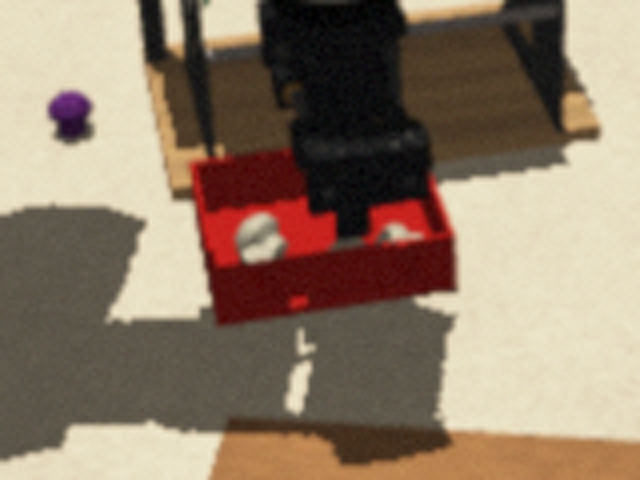

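```bash
python3 -m jog '[[[0,0,0.01,0,0,0,33],[0,0,0.025,0,0,0,33],[0,0,0.04,0,0,0,33],[0,0,0.055,0,0,0,33],[0,0,0.068,0,0,0,33],[0,0,0.078,0,0,0,33],[0,0,0.084,0,0,0,33],[0,0,0.084,0,0,0,33]]]' && python3 -m jog '[[[0,0,0,0,0,0,33],[0,0,0,0,0,0,0],[0,0,0,0,0,0,0],[0,0,0,0,0,0,0],[0,0,0,0,0,0,0],[0,0,0,0,0,0,0],[0,0,0,0,0,0,0],[0,0,0,0,0,0,0]]]' 30 && python3 - <<'E'
from h import *
S=np.array([.507,-.185])
for yaw in(185.8,):
    ang=np.radians(yaw-90); h=S-.107*np.array([np.cos(ang),np.sin(ang)]); print(h); rel([(np.r_[h,.021],down(yaw))])
E
```

```text
time_s: 19.32
tcp_pos: [0.474, 0.0202, 0.0221]
ee_rot: [3.139, -0.001, -3.039]
contact_force: [-0.6, -0.3, -0.1]
finger_gap: 0.0292
time_s: 19.98
tcp_pos: [0.4738, 0.0207, 0.0226]
ee_rot: [3.14, 0.0, -3.037]
contact_force: [0.5, 2.6, 4.2]
finger_gap: 0.0085
[ 0.51781302 -0.29145224]
t 19.98 tcp [0.4738 0.0207 0.0226] rpy [ 179.9    0.  -174. ] q [-0.21  0.54  1.79  0.    0.81 -1.88] gap 0.0085 F [0.5 2.6 4.2]
  row [-0.0113 -0.315   0.001 ] [0.11 0.02 0.17]
```

Drag slowly to the sheet in smooth segments.

```bash
python3 -m jog '[[[0,-0.003,0,0,0,0,0],[0,-0.01,0,0,0,0,0],[-0.001,-0.021,0,0,0,0,0],[-0.001,-0.035,0,0,0,0,0],[-0.002,-0.05,0,0,0,0,0],[-0.002,-0.065,0,0,0,0,0],[-0.003,-0.08,0,0,0,0,0],[-0.003,-0.095,0,0,0,0,0]]]' && python3 -m jog '[[[-0.001,-0.015,0,0,0,0,0],[-0.001,-0.03,0,0,0,0,0],[-0.002,-0.045,0,0,0,0,0],[-0.002,-0.06,0,0,0,0,0],[-0.003,-0.075,0,0,0,0,0],[-0.003,-0.09,0,0,0,0,0],[-0.004,-0.105,0,0,0,0,0],[-0.004,-0.12,0,0,0,0,0]]]' && python3 - <<'E'
from h import *
p=manip.snapshot('side'); save(p,'f1')
h=np.array([ 0.5178,-0.2915]);rel([(np.r_[h,.021],down(185.8))])
E
```

```text
time_s: 20.65
tcp_pos: [0.4861, -0.0741, 0.022]
ee_rot: [3.139, -0.001, -3.037]
contact_force: [-0.3, 4.3, 2.0]
finger_gap: 0.0086
time_s: 21.32
tcp_pos: [0.5024, -0.1928, 0.0217]
ee_rot: [3.138, -0.002, -3.037]
contact_force: [-0.9, 5.7, 2.9]
finger_gap: 0.0083
t 21.37 tcp [ 0.503  -0.1955  0.0218] rpy [ 179.9   -0.  -174.1] q [-0.59  0.62  1.61  0.    0.92 -2.26] gap 0.0085 F [-1.9 -2.9  6.2]
  row [-0.0048 -0.097   0.0007] [ 0.07 -0.03  0.11]
```

View pics/f1.png

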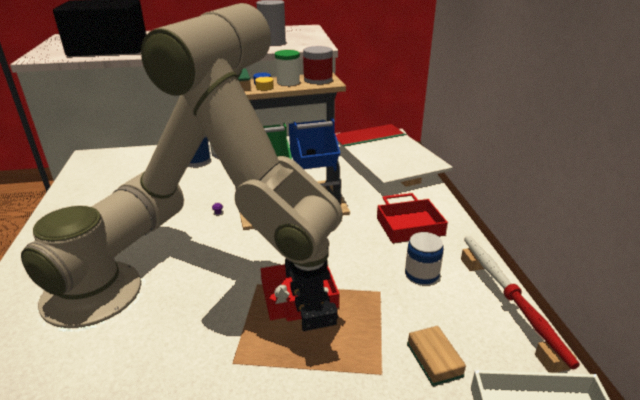

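```bash
python3 -m jog '[[[0,-0.012,0,0,0,0,0],[-0.001,-0.027,0,0,0,0,0],[-0.002,-0.043,0,0,0,0,0],[-0.003,-0.06,0,0,0,0,0],[-0.004,-0.075,0,0,0,0,0],[-0.005,-0.087,0,0,0,0,0],[-0.005,-0.094,0,0,0,0,0],[-0.005,-0.097,0,0,0,0,0]]]' && python3 -m jog '[[[0,0,0,0,0,0,0],[0,0,0,0,0,0,33],[0,0,0,0,0,0,33],[0,0,0,0,0,0,33],[0,0,0,0,0,0,33],[0,0,-0.01,0,0,0,33],[0,0,-0.03,0,0,0,33],[0,0,-0.06,0,0,0,33]]]' && python3 -m jog '[[[0,0,-0.03,0,0,0,33],[0,-0.02,-0.06,0,0,0,33],[0,-0.05,-0.1,0,0,0,33],[0.03,-0.08,-0.13,0,0,0,33],[0.06,-0.1,-0.16,0,0,0,33],[0.09,-0.1,-0.18,0,0,0,33],[0.12,-0.1,-0.2,0,0,0,33],[0.15,-0.1,-0.2,0,0,0,33]]]' && python3 - <<'E'
from h import *
np.set_printoptions(precision=4,suppress=True)
p=manip.snapshot('top'); save(p,'f2')
for r in manip.place_of(p,'tray')[:3]: print(r['p'],atz(p,r['position'][0]*640,r['position'][1]*400,0.))
vv,uu=np.mgrid[0:400,0:640]; z=p['range_z']
W=(np.stack([(uu-p['cx'])/p['fx']*z,(vv-p['cy'])/p['fy']*z,z],-1)-np.array(p['t']))@np.array(p['R'])
I=p['image'].astype(int);m=(I[...,0]>90)&(I[...,1]<60)&(I[...,2]<60)&(W[...,2]>.03)&(W[...,2]<.055)&(W[...,0]<.65)&(W[...,1]<.0)
q=W[m];print(len(q),cv2.minAreaRect((q[:,:2]*1000).astype(np.float32)))
p=manip.snapshot('side'); save(p,'f2s');rel([])
E
```

```text
time_s: 22.03
tcp_pos: [0.5179, -0.2888, 0.0216]
ee_rot: [3.139, -0.001, -3.038]
contact_force: [-0.5, 5.7, 3.4]
finger_gap: 0.0083
time_s: 22.7
tcp_pos: [0.5172, -0.2879, 0.0812]
ee_rot: [3.137, -0.003, -3.037]
contact_force: [0.8, -0.3, 0.2]
finger_gap: 0.0292
time_s: 23.37
tcp_pos: [0.3785, -0.4052, 0.286]
ee_rot: [-3.137, 0.003, -3.037]
contact_force: [0.1, -1.6, -0.1]
finger_gap: 0.0291
0.85 [0.8371 0.1439 0.    ]
0.74 [0.4627 0.3524 0.    ]
0.71 [ 0.5079 -0.1796  0.    ]
454 ((505.5938415527344, -203.7901611328125), (156.10577392578125, 176.42604064941406), 5.62414026260376)
t 23.52 tcp [ 0.3777 -0.4044  0.2835] rpy [-180.     0.  -174.2] q [-1.03  0.36  1.2   0.    1.58 -2.71] gap 0.0293 F [ 0.2 -0.7 -0.3]
```

View pics/f2.png

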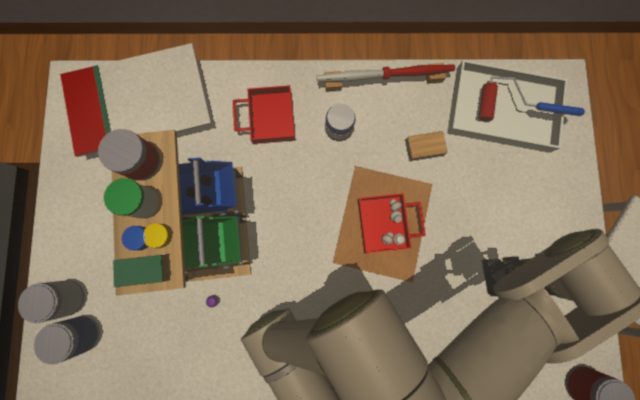

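View pics/f2s.png

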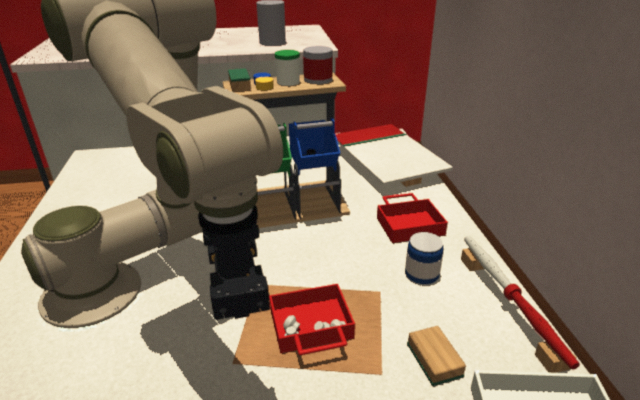

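```bash
python3 -m jog '[[[0,0,0,0,0,0,33],[0,0,0,0,0,0,33],[0,0,0,0,0,0,33],[0,0,0,0,0,0,33],[0,0,0,0,0,0,33],[0,0,0,0,0,0,33],[0,0,0,0,0,0,33],[0,0,0,0,0,0,33]]]' && python3 - <<'E'
from h import *
p=manip.snapshot('top'); r=manip.place_of(p,'bar_green')[0]; print(r['p'],dep(p,r['position'][0]*640,r['position'][1]*400))
cv2.imwrite('pics/g.png',cv2.resize(cv2.cvtColor(p['image'][150:300,170:450],cv2.COLOR_RGB2BGR),None,fx=2.8,fy=2.8))
rel([]); manip.hand_in()
E
```

```text
time_s: 24.18
tcp_pos: [0.3795, -0.4039, 0.2816]
ee_rot: [3.14, -0.0, -3.037]
contact_force: [-0.4, -0.1, 0.2]
finger_gap: 0.0292
0.97 [0.45476075 0.30173193 0.15662595]
t 24.28 tcp [ 0.3794 -0.404   0.2816] rpy [ 179.9   -0.  -174. ] q [-1.03  0.36  1.2   0.    1.58 -2.71] gap 0.0291 F [ 0.5  0.8 -0.7]
the job is handed in; nothing more can be done
```

View pics/g.png

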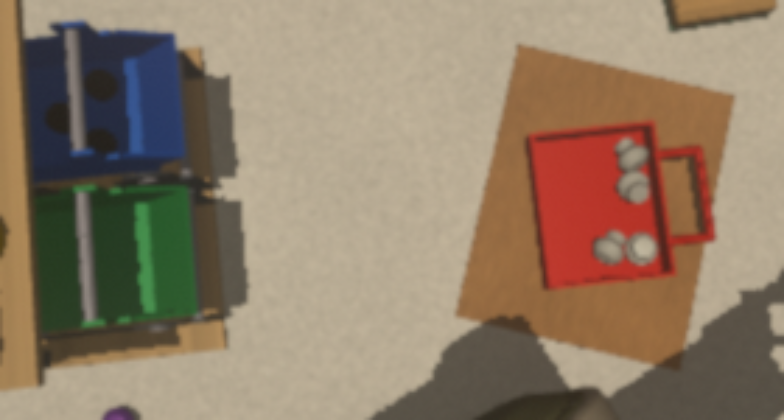

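The job is done and handed in at 24.3 s; `hand_in` reports no verdict. I dragged the tray by its handle to the spill point. I hooked the green bin's bar from behind and pulled it past its balance point, so it dropped onto the stop and all four knobs fell into the tray. Then I pushed the bin back to rest, dragged the tray to the sheet and let go.

**Last checks:**
- **Tray:** it measures about (0.508, −0.180) against the sheet's middle at (0.507, −0.185), so roughly 5 mm off. It is released, and the wrist force is near zero.
- **Knobs:** all four show in the tray in the last picture.
- **Bins:** both look at rest, and the green one is empty with its bar back where it started in the picture.
- **Bystanders:** the paint tin and sanding block look unmoved; I compared pictures but did not measure them again.

**One reading disagreed:** the last depth reading for the green bar gave a height of 0.157 m instead of 0.272 m. I think the pixel missed the thin bar and landed inside the bin. I handed in within that same script, so I did not repeat the reading. That the bin is back at rest is therefore judged from the pictures only.

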